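# Snap the gear cover onto the honing machine

### The job

Close the honing machine: lift the red cover by its black bar handle, set its four holes over the four white snap studs of the open gear case (either way round fits), and press it down all round until every stud has clicked through and the cover sits flush on all four. Keep the cover level as it goes, never loading the rubber-mounted studs with more than 30 N, and leave everything else on the bench where it is.

Things in the scene. Friction and masses are not known exactly. Their poses are not given: they have to be found in the camera images.
- case: Honing machine, fixed to the bench: open grey gear case 120 x 160 mm (its x by y), walls 36 mm high, gears inside; on its +x side a green motor and wooden strop wheel, up to 86 mm high, reaching x = 140 mm. Origin: on the bench under the case's centre, z up. Four white snap studs at (x, y) = (+-42, +-60) mm on black 24 mm square bosses, tops 44 mm high, each with an orange rubber washer.
- cover: Red cover plate 120 x 160 mm (x by y), 5 mm thick, 0.22 kg, lying flat. Origin: centre of its underside, z up. At its centre a black bar handle, 70 mm long along y, 14 mm wide along x, its top 31 mm above the underside. Four square 13 mm holes at (x, y) = (+-42, +-60) mm. Four flat yellow dots, the places to press, at (+-40, +-38) mm. A half turn gives the same fit.
- frame (a joint): The frame under the four studs and their bosses rides in the case on rubber mounts: it sinks straight down by this much (m) under load, 0.25 mm for every 10 N of push and cover weight, and springs back; 0 when unloaded. The readings are too coarse to steer by: go by the force felt at the tool.
- stud0 (a point): Stud at (-42, 60) mm in the case's frame; point on its axis at the boss top, 44 mm above the bench (heights below are from here). White core 9.6 mm thick, tip at 20 mm; two sprung barbs (towards the case's +x and -x): ramps from 9 mm across at 14 mm height to 17 mm across at 8 mm, flat lips below at 6.5 mm. An orange rubber washer, free top at 4.5 mm, can be squeezed down to the hard boss.
- stud1 (a point): Like stud0, at (42, 60) mm. A cover laid loosely on the studs has its underside about 10 to 11 mm up. To click, the cover's underside must be pressed below 1.5 mm, squeezing the washer; then the barbs spring out and the washer holds the cover up against the lips at about 1.5 mm (not clicked, it springs back to over 3 mm).
- stud2 (a point): Like stud0, at (42, -60) mm. Each stud takes roughly 10 to 15 N right at it to click; a push of 17 to 23 N on one press dot clicks the stud beside it, while pushing all four at once takes close to 30 N or more. Below the click the cover meets the hard boss and the push rises fast.
- stud3 (a point): Like stud0, at (-42, -60) mm.
- hole0 (a point): Centre of hole 0 at the cover's underside, at (-42, 60) mm in the cover's frame.
- hole1 (a point): Centre of hole 1 at the cover's underside, at (42, 60) mm in the cover's frame.
- hole2 (a point): Centre of hole 2 at the cover's underside, at (42, -60) mm in the cover's frame.
- hole3 (a point): Centre of hole 3 at the cover's underside, at (-42, -60) mm in the cover's frame.
- pad0 (a point): Yellow press dot 0 on the cover's top face (18 mm across, flat), beside hole 0, at (-40, 38) mm in the cover's frame, 5 mm above its underside. Closed fingertips fit here between handle and stud if the line along which the fingers close lies along the cover's x.
- pad1 (a point): Yellow press dot 1 on the cover's top face (18 mm across, flat), beside hole 1, at (40, 38) mm in the cover's frame, 5 mm above its underside. Closed fingertips fit here between handle and stud if the line along which the fingers close lies along the cover's x.
- pad2 (a point): Yellow press dot 2 on the cover's top face (18 mm across, flat), beside hole 2, at (40, -38) mm in the cover's frame, 5 mm above its underside. Closed fingertips fit here between handle and stud if the line along which the fingers close lies along the cover's x.
- pad3 (a point): Yellow press dot 3 on the cover's top face (18 mm across, flat), beside hole 3, at (-40, -38) mm in the cover's frame, 5 mm above its underside. Closed fingertips fit here between handle and stud if the line along which the fingers close lies along the cover's x.
- gouge_wide: Bystander: wide carving gouge, wooden handle, 210 mm long, 28 mm thick, lying on the bench between the two sides. Origin under its ferrule.
- gouge_narrow: Bystander: narrow carving gouge, 210 mm long, lying on the far right part of the bench.
- mallet: Bystander: dark wooden carving mallet, 300 mm long, 84 mm thick, lying at the left.
- relief: Bystander: pale carved wood blank 90 x 160 x 25 mm, far middle.
- oil_can: Bystander: closed can with yellow band, 56 mm across, 80 mm high, near left.
- paste_bar: Bystander: green bar of honing paste 40 x 100 x 28 mm, near the robot, left.
- clamp: Bystander: red and black bar clamp lying at the right, 240 mm long, 26 mm high.
- tenon: Bystander: brown wood offcut 50 x 50 x 30 mm, near the robot, right.
Things that resemble listed ones, but are neither listed nor needed, are in the scene too. What is meant by the cover is not blue, and is the smaller of those in its own colour.

How it is judged:
By the outcome, as a careful person would: the job done as asked, in the order asked, and still so for the second after the job is handed in, with the robot touching nothing.
It also fails if it takes over 72 s, if anything falls off the work surface, if the arm or the gripper's body presses on something with over 40 N, if the wrist force passes 120 N, or if a joint passes its speed limit or range.

### The arm

A 7-joint arm with a two-finger parallel gripper is mounted at the origin on the work surface. World frame = base frame: x ahead of the robot, y to its left, z up, the work surface at z = 0. Lengths are in m, angles in rad, forces in N, time in s.
With the tool pointing down it reaches from about 0.4 to 0.85 m from the base axis. Payload 4.5 kg.
Tool frame: the origin (TCP) lies where the fingers leave the gripper's body, on its centre line; the fingertips stand 64 mm ahead of it and the grasp point (between the pads) lies 45 mm ahead of it; z points along the fingers, y is the line along which they close (so a half turn about z gives the same grasp; the last joint's range is limited). The gripper opens to 88 mm and grips with 3 to 60 N. Pads are 18 mm wide; open, the fingers measure 123 mm over their backs; the gripper's body (75 mm by 187 mm) begins 45 mm behind the grasp point.
Start: joints at [-1.188, 0.689, -0.195, 1.565, 0.157, 0.902, -0.215], TCP at [0.214, 0.587, 0.303] pointing down, gripper open.
Joint ranges: [-3.01, 3.01], [-0.46, 2.08], [-1.47, 1.51], [0.13, 2.56], [-1, 4.14], [0.04, 2.09], [-2.66, 2.66]. Speed limits (rad/s): [2.57, 2.57, 3.14, 3.14, 3.14, 3.14, 3.14].

### API

Orientations are given as a unit quaternion [x, y, z, w].
In Python, from plant import r gives the robot as it stands.
- The arm moves only by the tool play_rows, never from a script. Its arguments are lists of equal length, an entry for each row: "translation": the shift along the tool's x, y, z in m, a list of three; "delta_rot": the turn, a rotation vector about the tool's x, y, z in degrees, a list of three; "grip": the opening, from -1 (shut) to 1 (fully open). In form: {"translation": [[x, y, z], ...], "delta_rot": [[rx, ry, rz], ...], "grip": [grip, ...]}. A call has 1 to 20 rows; each row shifts and turns the commanded pose from where the row before left it, along the tool's axes as they then stand; what a row does not reach is not made up. A row lasts 1/8 s, in which the tool goes at most 62.5 mm and 10.7 degrees, less where a joint would pass 70% of its speed; a pose out of reach is approached as far as the arm can. A call with a gripper value outside its range is refused whole. The fingers move at their own pace and stop on an object; "squeeze" is the grip in N (left out, the last holds). Time passes only in rows, so rows that do not move let the fingers close. It gives the time, the measured TCP pose, the force, the opening and the grip force at its end, in the units of the state.
- r.get_state(): the state, without advancing time (a new reading comes with each control period).
- r.snapshot(name): name is "scene" or "side" or "wrist"; returns the picture (384x512x3 uint8, blue, green, red); there is no depth.
- r.get_calibration(name): a dict with "intrinsics" (3x3 intrinsics, pixels), "k1" (the pictures are not rectified: a ray, as slopes to the right and down, at radius r is drawn at 1 + k1 r^2 times it, then the intrinsics apply), "eye" and "rotation" of the camera in the world. Camera axes: x right, y up, looking along -z (the intrinsics and any distortion apply to the point x, -y, -z); pixel columns grow to the right and rows downward; lengths in m; the calibration is good to about 2 mm. A picture is of the moment at which its call begins: read the wrist's pose just before it. get_calibration takes no time and is no camera call; for the wrist camera it gives the pose at the moment of the call.
- r.finish_job(): hands the job in; it is judged then, once.
Trained networks look in the newest picture that a camera, given by its name, has taken for a name from the list of things; names that differ only in an ending like _2 or _b are one class to them, and where a whole thing is asked for, a point or a joint stands for the part that bears it (a point fixed in the world has none). Each returns a list of dicts, best first, with "confidence" (0 to 1); they miss things now and then, are a little off and sometimes report something else, mostly with a low value. They report only what shows in the picture. A call takes as long as a camera call. They do not tell look-alikes from the thing itself.
- r.look_for(camera, target): "point" ([x, y, z] in m, in world coordinates, good to about 4 mm: the middle of the surface that is visible of it).
- r.silhouettes(camera, target): "pixels" (384x512 bool, what is visible of it).
The state is a dict: "clock": time; "q": joint angles; "qd": joint speeds; "joint_torque": joint torques, N m; "tool_pos": TCP position; "eef_rot": TCP orientation; "contact_force": force on the tool from outside, world axes, zero at the start; "moment": the same for the moment, N m; "opening": opening from 0.0 (shut) to 1.0 (fully open); "finger_force": force on a finger pad.
Only numpy, scipy, OpenCV 4.12 (cv2) and the standard library are available. Lean on these libraries where they do the work, as an engineer would, in place of code of your own. Each camera call takes 0.05 s, during which the arm holds its last target. There are 200 camera calls.

## Working session

There is one attempt and no reset: what is moved stays moved. The work goes in short steps, Python scripts to look and compute and a tool call to move; the robot and the scene stay as the last step left them, time stands still between calls to the robot, and variables do not carry over. Pictures are saved under pics/ and viewed, at most 10 in all, crops included, and the job is handed in when it is done.

Besides the shell and the picture viewer there is one more tool, called after "Request:" by a JSON object that holds its "api" and its "payload". play_rows: Moves the arm, as the interface text tells. Its arguments: {"type":"object","properties":{"translation":{"type":"array","items":{"type":"array","items":{"type":"number"}}},"delta_rot":{"type":"array","items":{"type":"array","items":{"type":"number"}}},"grip":{"type":"array","items":{"type":"number"}},"squeeze":{"type":"number"}},"required":["translation","delta_rot","grip"]}

```bash
ls; mkdir -p pics; cat > h.py <<'E'
import numpy as np, cv2
from plant import r
from scipy.spatial.transform import Rotation as R
def cal(n):
    c=r.get_calibration(n); K=np.array(c["intrinsics"]);Rt=np.array(c["rotation"])
    if Rt.shape!=(3,3): Rt=R.from_quat(Rt).as_matrix()
    return K,c["k1"],np.array(c["eye"]),Rt
def proj(C,P):
    K,k,e,Rt=C; p=(np.atleast_2d(P)-e)@Rt; s=np.c_[p[:,0]/-p[:,2],-p[:,1]/-p[:,2]]
    s=s*(1+k*(s**2).sum(1,keepdims=True)); return s@K[:2,:2].T+K[:2,2]
def ray(C,uv):
    K,k,e,Rt=C; d=(np.atleast_2d(uv)-K[:2,2])@np.linalg.inv(K[:2,:2]).T; s=d.copy()
    for _ in range(20): s=d/(1+k*(s**2).sum(1,keepdims=True))
    v=np.c_[s[:,0],-s[:,1],-np.ones(len(s))]@Rt.T; return v/np.linalg.norm(v,axis=1,keepdims=True)
def onz(C,uv,z):
    v=ray(C,uv); return C[2]+v*((z-C[2][2])/v[:,2])[:,None]
E
python3 - <<'E'
from h import *
im={n:r.snapshot(n) for n in("scene","side","wrist")}
cv2.imwrite("pics/a.png",cv2.resize(np.hstack([im["scene"]]),None,fx=1.5,fy=1.5))
cv2.imwrite("pics/b.png",cv2.resize(np.hstack([im["side"]]),None,fx=1.5,fy=1.5))
cv2.imwrite("pics/w.png",im["wrist"])
for n in im:
    C=cal(n);print(n,C[2].round(3),(-C[3][:,2]).round(2),C[0][0,0],C[1])
    for t in("cover","case","stud0","hole0","pad0"):
        print(t,[(np.round(d["point"],3).tolist(),round(d["confidence"],2)) for d in r.look_for(n,t)])
E
```

```text
pics
scene [1.417 0.926 0.897] [-0.58 -0.6  -0.55] 409.4401347001172 -0.13312639371620694
cover [([0.319, -0.253, 0.009], 0.8), ([0.276, 0.519, 0.006], 0.64)]
case [([0.62, -0.193, 0.038], 0.75), ([0.53, -0.201, 0.04], 0.62), ([0.802, 0.03, 0.027], 0.25)]
stud0 [([0.53, -0.204, 0.043], 0.51), ([0.58, -0.529, 0.018], 0.5), ([0.566, 0.218, 0.004], 0.42)]
hole0 [([0.564, 0.219, 0.001], 0.88), ([0.315, -0.251, 0.002], 0.82), ([0.274, 0.524, 0.006], 0.69), ([0.535, -0.198, 0.038], 0.22)]
pad0 [([0.314, -0.254, 0.005], 0.86), ([0.565, 0.22, 0.008], 0.84), ([0.272, 0.521, 0.006], 0.6), ([0.532, -0.2, 0.045], 0.48)]
side [-0.047 -0.719  0.766] [ 0.5   0.61 -0.62] 350.08643730807154 -0.07111989564214485
cover [([0.552, 0.195, 0.007], 0.96), ([0.295, -0.268, 0.002], 0.91), ([0.258, 0.495, 0.012], 0.83)]
case [([0.572, -0.232, 0.034], 0.73), ([0.327, 0.291, 0.057], 0.43)]
stud0 [([0.557, -0.247, 0.037], 0.97), ([0.552, 0.193, 0.003], 0.64)]
hole0 [([0.553, 0.193, 0.005], 0.83), ([0.255, 0.496, 0.008], 0.68), ([0.294, -0.268, 0.001], 0.65)]
pad0 [([0.553, 0.192, 0.003], 0.91), ([0.296, -0.274, 0.006], 0.89), ([0.255, 0.498, 0.007], 0.65)]
wrist [0.145 0.613 0.384] [ 0.27 -0.1  -0.96] 272.46821484676485 -0.061235268045106234
cover [([0.249, 0.522, 0.008], 0.91)]
case []
stud0 []
hole0 [([0.246, 0.521, 0.009], 0.62)]
pad0 [([0.246, 0.525, 0.008], 0.97), ([0.472, 0.476, 0.026], 0.42)]
```

View pics/a.png

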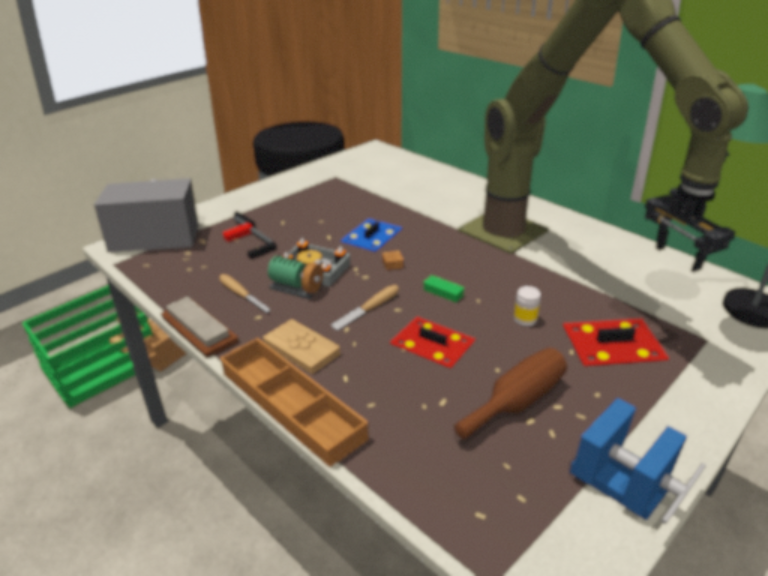

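View pics/b.png

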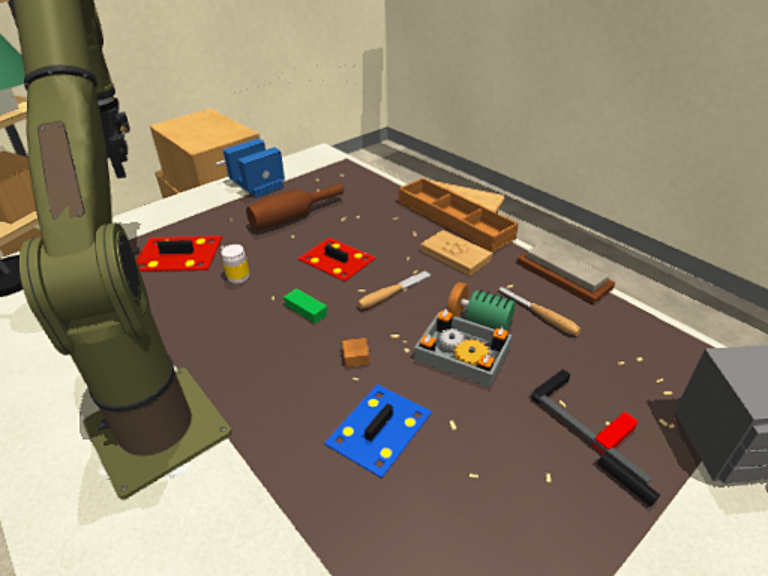

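```bash
python3 - <<'E'
from h import *
s=r.get_state();T=R.from_quat(s["eef_rot"]);print(s["clock"],T.as_matrix().round(3).tolist(),s["tool_pos"],s["contact_force"])
print((T.inv().apply([0.305,-0.37,0.0])).round(3))
C=cal("wrist");print("cam in tool",T.inv().apply(C[2]-s["tool_pos"]).round(4))
E
```

```text
0.9 [[-0.94, 0.342, -0.0], [0.342, 0.94, 0.0], [0.0, 0.0, -1.0]] [0.21356244 0.58740494 0.30276995] [-0.87532399  0.73592199 -0.26567462]
[-0.413 -0.244 -0.   ]
cam in tool [ 0.073   0.0004 -0.081 ]
```

Request:
{"api": "play_rows", "payload": {"translation": [[-0.034,-0.02,0],[-0.034,-0.02,0],[-0.034,-0.02,0],[-0.034,-0.02,0],[-0.034,-0.02,0],[-0.034,-0.02,0],[-0.034,-0.02,0],[-0.034,-0.02,0],[-0.034,-0.02,0],[-0.034,-0.02,0],[-0.034,-0.02,0],[-0.034,-0.02,0],[0,0,0],[0,0,0]], "delta_rot": [[0,0,0],[0,0,0],[0,0,0],[0,0,0],[0,0,0],[0,0,0],[0,0,0],[0,0,0],[0,0,0],[0,0,0],[0,0,0],[0,0,0],[0,0,0],[0,0,0]], "grip": [1,1,1,1,1,1,1,1,1,1,1,1,1,1]}}

```text
clock: 2.65
tool_pos: [0.5146, 0.2231, 0.3027]
eef_rot: [0.173, 0.985, 0.0, -0.0]
contact_force: [-0.1, -0.4, 0.1]
opening: 1.001
finger_force: 0.0
```

```bash
cat > fitc.py <<'E'
from h import *
from scipy.optimize import least_squares
DOT=np.array([[-40,38,5],[40,38,5],[40,-38,5],[-40,-38,5]])/1e3
def blobs(mask,amin=8):
    n,l,st,c=cv2.connectedComponentsWithStats(mask.astype(np.uint8)); return [(c[i],st[i,4]) for i in range(1,n) if st[i,4]>=amin]
def yellow(im):
    h=cv2.cvtColor(im,cv2.COLOR_BGR2HSV); return (abs(h[...,0].astype(int)-28)<6)&(h[...,1]>150)&(h[...,2]>120)
def pts3(xyzt,M):
    x,y,z,t=xyzt; return M@np.array([[np.cos(t),np.sin(t),0],[-np.sin(t),np.cos(t),0],[0,0,1]])+[x,y,z]
E
python3 - <<'E'
from fitc import *
from itertools import permutations
obs=[]
for n in("wrist","side","scene"):
    C=cal(n);im=r.snapshot(n)
    if n=="wrist": cv2.imwrite("pics/c.png",im)
    b=[]
    for c,a in blobs(yellow(im)):
        p=onz(C,c,0.005)[0]
        if np.hypot(p[0]-.558,p[1]-.205)<.09: b.append(c); print(n,c.round(1),a,p.round(4))
    if len(b)==4: obs.append((n,C,np.array(b)))
def fit(ob):
    best=None
    for t0 in np.arange(-1.6,1.6,.4):
        def f(v):
            e=[]
            for n,C,b in ob:
                q=proj(C,pts3(v,DOT)); D=np.linalg.norm(q[:,None]-b[None],axis=2); from scipy.optimize import linear_sum_assignment as L
                i,j=L(D); e.append((q[i]-b[j]).ravel())
            return np.concatenate(e)
        s=least_squares(f,[.558,.205,0.0,t0])
        if best is None or s.cost<best.cost: best=s
    return best.x.round(4),np.sqrt(2*best.cost/len(best.fun)).round(2)
for o in obs: print(o[0],fit([o]))
print(fit(obs[:2]),fit(obs))
E
```

```text
wrist [263.  160.8] 65 [0.5134 0.2366 0.005 ]
wrist [213.2 187.6] 16 [0.5256 0.156  0.005 ]
wrist [221.9 189.3] 19 [0.5323 0.1668 0.005 ]
wrist [290.9 206.5] 123 [0.5915 0.2526 0.005 ]
wrist [247.4 231.2] 112 [0.6068 0.1784 0.005 ]
side [223.5 163.8] 10 [0.5875 0.2472 0.005 ]
side [238.2 169.9] 12 [0.6039 0.1748 0.005 ]
side [209.2 172.9] 12 [0.5101 0.2339 0.005 ]
side [224.2 179.9] 12 [0.5256 0.1589 0.005 ]
scene [284.5 217.4] 11 [0.5307 0.1639 0.005 ]
scene [303.4 224.1] 11 [0.5131 0.2367 0.005 ]
scene [272.8 228.9] 12 [0.6077 0.1793 0.005 ]
scene [292.  236.7] 14 [0.5925 0.2536 0.005 ]
side (array([ 0.5583,  0.2061, -0.0019,  0.1996]), np.float64(0.12))
scene (array([ 0.5586,  0.2064, -0.0025,  0.2078]), np.float64(0.11))
(array([ 0.5587,  0.2065, -0.0023,  0.2042]), np.float64(0.12)) (array([ 0.5587,  0.2065, -0.0023,  0.2042]), np.float64(0.12))
```

View pics/c.png

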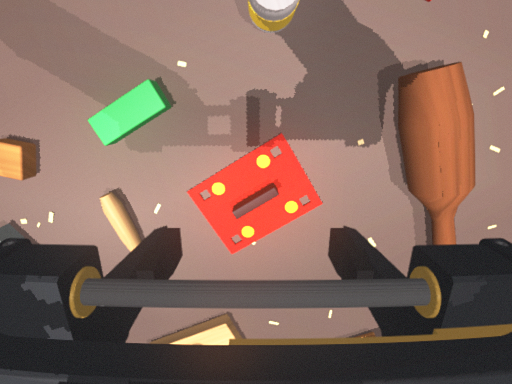

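Request:
{"api": "play_rows", "payload": {"translation": [[-0.0135,-0.033,0.003],[-0.0135,-0.033,0.003],[-0.0135,-0.033,0.003],[-0.0135,-0.033,0.003],[-0.0135,-0.033,0.003],[-0.0135,-0.033,0.003],[-0.0135,-0.033,0.003],[-0.0135,-0.033,0.003],[-0.0135,-0.033,0.003],[-0.0135,-0.033,0.003],[-0.0135,-0.033,0.003],[-0.0135,-0.033,0.003],[0,0,0],[0,0,0]], "delta_rot": [[0,0,0],[0,0,0],[0,0,0],[0,0,0],[0,0,0],[0,0,0],[0,0,0],[0,0,0],[0,0,0],[0,0,0],[0,0,0],[0,0,0],[0,0,0],[0,0,0]], "grip": [1,1,1,1,1,1,1,1,1,1,1,1,1,1]}}

```text
clock: 4.55
tool_pos: [0.5322, -0.2033, 0.2668]
eef_rot: [0.173, 0.985, 0.001, -0.0]
contact_force: [-0.3, 0.2, -0.2]
opening: 1.001
finger_force: 0.0
```

```bash
python3 - <<'E'
from fitc import *
print(r.get_state()["tool_pos"],r.get_state()["q"])
out=[]
C=cal("wrist");im=r.snapshot("wrist");np.save("case_w1.npy",im);cv2.imwrite("pics/d.png",im[:,:])
s=r.snapshot("side");np.save("case_s.npy",s)
s2=cv2.resize(s[185:275,255:355],None,fx=5.5,fy=5.5,interpolation=cv2.INTER_CUBIC)
canvas=np.zeros((max(384,s2.shape[0]),0,3),np.uint8)
cv2.imwrite("pics/e.png",s2)
import pickle;pickle.dump(C,open("Cw1.pkl","wb"))
print(proj(C,[[0.56,-.22,.05]]))
for n,i,CC in(("wrist",im,C),("side",s,cal("side"))):
    h=cv2.cvtColor(i,cv2.COLOR_BGR2HSV);m=(abs(h[...,0].astype(int)-14)<6)&(h[...,1]>180)&(h[...,2]>150)
    for c,a in blobs(m,5):
        p=onz(CC,c,.047)[0]
        if np.hypot(*(p[:2]-[.56,-.22]))<.12: print(n,c.round(1),a,p.round(4))
E
```

```text
[ 0.53220772 -0.20334355  0.26677638] [ 0.460338    0.67091398 -0.29653918  1.77030526  0.27056337  0.74049517
  1.247413  ]
[[248.69718705 205.19675755]]
wrist [248.5 137.2] 220 [ 0.4873 -0.1935  0.047 ]
wrist [292.5 186. ] 8 [ 0.5562 -0.1652  0.047 ]
wrist [303.4 188.4] 14 [ 0.5632 -0.1542  0.047 ]
wrist [296.8 190. ] 6 [ 0.5625 -0.1619  0.047 ]
wrist [178.7 201.3] 27 [ 0.5286 -0.2957  0.047 ]
wrist [302.4 196.6] 5 [ 0.5723 -0.1582  0.047 ]
wrist [171.4 202.6] 5 [ 0.5272 -0.3046  0.047 ]
wrist [176.8 207.7] 9 [ 0.5351 -0.3012  0.047 ]
wrist [221.2 248.9] 42 [ 0.603  -0.2721  0.047 ]
wrist [220. 251.] 9 [ 0.6052 -0.2746  0.047 ]
wrist [225.6 256.3] 7 [ 0.6144 -0.2708  0.047 ]
side [303.4 196. ] 65 [ 0.6325 -0.1354  0.047 ]
side [296.3 210.3] 32 [ 0.5649 -0.1695  0.047 ]
side [333.3 222.4] 34 [ 0.6074 -0.2812  0.047 ]
side [285.3 228.5] 15 [ 0.4836 -0.2041  0.047 ]
side [305.1 237. ] 8 [ 0.5011 -0.2666  0.047 ]
side [323.  240.5] 36 [ 0.5284 -0.3097  0.047 ]
```

View pics/d.png

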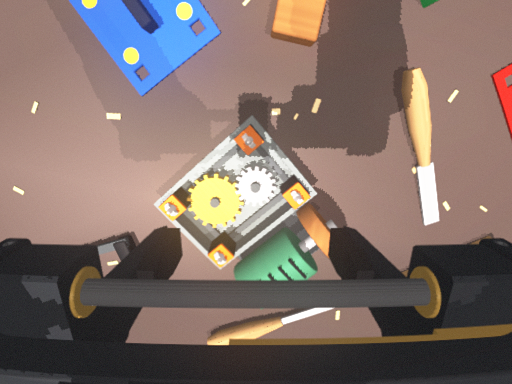

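View pics/e.png

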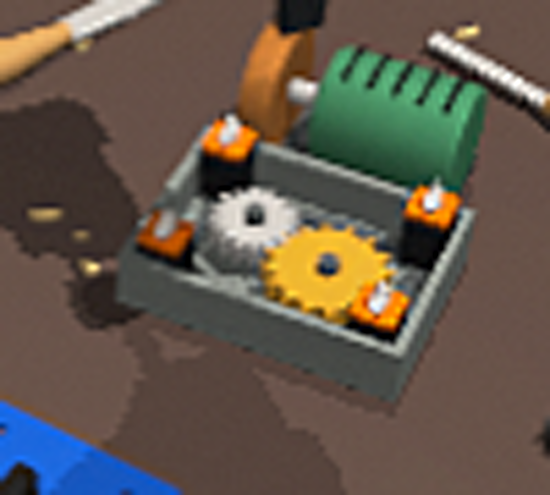

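```bash
cat > casefit.py <<'E'
from fitc import *
import pickle
W=np.array([[-42,60],[42,60],[42,-60],[-42,-60]])/1e3
def wash(im,C,v,show=None):
    """centres of the four orange washer squares, searched round predicted pose"""
    h=cv2.cvtColor(im,cv2.COLOR_BGR2HSV);m=(h[...,0]<19)&(h[...,0]>3)&(h[...,1]>150)&(h[...,2]>60)
    P=pts3(v,np.c_[W,np.full(4,.0485)]);o=[]
    for p in P:
        c=np.array([[a,b,0] for a,b in((-.017,-.017),(.017,-.017),(.017,.017),(-.017,.017))])
        t=v[3];c=c@np.array([[np.cos(t),np.sin(t),0],[-np.sin(t),np.cos(t),0],[0,0,1]])+p
        q=np.zeros(m.shape,np.uint8);cv2.fillPoly(q,[proj(C,c).round().astype(np.int32)],1)
        k=(m&(q>0)).astype(np.uint8)
        k=cv2.morphologyEx(k,cv2.MORPH_CLOSE,np.ones((5,5)))
        l=cv2.convexHull(cv2.findNonZero(k));M=cv2.moments(l);o.append([M["m10"]/M["m00"],M["m01"]/M["m00"],M["m00"]])
    return np.array(o)
def fitcase(views,v,h=.0485):
    for _ in range(3):
        B=[wash(i,C,v) for i,C in views]
        f=lambda x:np.concatenate([(proj(C,pts3(x,np.c_[W,np.full(4,h)]))-b[:,:2]).ravel() for (i,C),b in zip(views,B)])
        g=f if len(views)>1 else lambda x:np.r_[f(x),x[2]*1e5]
        s=least_squares(g,v);v=s.x
    return v,f(v).round(1),[b[:,2].round() for b in B]
E
python3 - <<'E'
from casefit import *
w=np.load("case_w1.npy");C=pickle.load(open("Cw1.pkl","rb"));s=np.load("case_s.npy");S=cal("side")
# initial: A(-x,+y?) 
P=onz(C,[[248,138],[295,193],[220,253],[173,206]],.0485);print(P.round(4))
c=P.mean(0);yv=(P[0]+P[1]-P[2]-P[3])[:2];t=np.arctan2(-yv[0],yv[1]);print(c,t)
v=[c[0],c[1],0,t]
for vs in([(w,C)],[(s,S)],[(w,C),(s,S)]):
    a=fitcase(vs,v);print(a[0].round(4),a[1].tolist(),a[2])
E
```

```text
[[ 0.4878 -0.1943  0.0485]
 [ 0.5647 -0.165   0.0485]
 [ 0.6071 -0.2752  0.0485]
 [ 0.5313 -0.3039  0.0485]]
[ 0.54774159 -0.23460036  0.0485    ] 0.37262832332892853
[ 0.5484 -0.2343 -0.      0.3666] [0.1, -2.2, 1.6, 0.5, -0.1, 2.5, -1.7, 0.0] [array([456., 317., 234., 316.])]
[ 0.5468 -0.2409 -0.      0.347 ] [0.2, -0.6, -0.8, 0.1, 0.5, 0.1, -0.0, 0.3] [array([48., 64., 49., 58.])]
[ 0.5507 -0.2357 -0.0084  0.3656] [-0.1, -0.5, -0.0, 0.7, 0.3, 1.1, 0.0, -0.3, -0.1, 0.3, -0.9, 0.4, -0.4, 0.4, -0.4, 0.5] [array([456., 317., 234., 316.]), array([48., 51., 49., 58.])]
```

Request:
{"api": "play_rows", "payload": {"translation": [[-0.0075,-0.01,0.03],[-0.0075,-0.01,0.03],[0,0,0],[0,0,0]], "delta_rot": [[0,0,0],[0,0,0],[0,0,0],[0,0,0]], "grip": [1,1,1,1]}}

```text
clock: 5.15
tool_pos: [0.5398, -0.2277, 0.2076]
eef_rot: [0.173, 0.985, 0.0, 0.001]
contact_force: [0.1, 0.3, -0.3]
opening: 1.002
finger_force: 0.0
```

```bash
python3 - <<'E'
from casefit import *
w=np.load("case_w1.npy");C=pickle.load(open("Cw1.pkl","rb"));s=np.load("case_s.npy");S=cal("side")
C2=cal("wrist");w2=r.snapshot("wrist");np.save("case_w2.npy",w2);pickle.dump(C2,open("Cw2.pkl","wb"))
v=[.5485,-.235,0,.366]
for vs in([(w2,C2)],[(w,C),(w2,C2)],[(w,C),(w2,C2),(s,S)]):
    a=fitcase(vs,v);print(a[0].round(4),a[1].tolist(),a[2])
v=a[0].copy();v[2]=0
def crop(im,C,v,f,z0):
    q=proj(C,pts3(v,np.c_[W,np.full(4,.0485)]));lo=(q.min(0)-22).astype(int);hi=(q.max(0)+22).astype(int)
    c=cv2.resize(im[lo[1]:hi[1],lo[0]:hi[0]],None,fx=f,fy=f,interpolation=cv2.INTER_NEAREST)
    for h,s,col in((.0485,.012,(255,0,255)),(.064,.0,(255,0,0)),(.044,.0,(0,255,0))):
        for k in W:
            P=np.array([[k[0]+a*s,k[1]+b*s,h] for a,b in((-1,-1),(1,-1),(1,1),(-1,1))])
            p=((proj(C,pts3(v,P))-lo+.5)*f).round().astype(np.int32)
            cv2.polylines(c,[p],True,col,1) if s else cv2.circle(c,tuple(int(z) for z in p[0]),2,col,-1)
    return c
cv2.imwrite("pics/f.png",crop(w2,C2,v,3,0));print(cv2.imread("pics/f.png").shape)
E
```

```text
[ 0.5497 -0.235  -0.      0.3655] [0.5, -1.1, 0.9, -0.2, -0.2, 1.9, -1.3, 0.1] [array([748., 646., 487., 586.])]
[ 0.5507 -0.2355 -0.0062  0.3672] [-0.1, -0.4, 0.4, 1.1, 0.3, 1.9, -0.3, 0.4, -0.2, -0.3, -0.6, -0.3, 0.3, -0.6, 0.5, -1.1] [array([456., 317., 234., 316.]), array([748., 596., 487., 586.])]
[ 0.5508 -0.2356 -0.0066  0.3668] [-0.2, -0.3, 0.3, 1.1, 0.3, 1.9, -0.3, 0.4, -0.3, -0.1, -0.8, -0.2, 0.2, -0.6, 0.6, -1.1, -0.1, -0.2, -0.9, -0.0, -0.4, -0.1, -0.3, 0.0] [array([456., 317., 234., 316.]), array([748., 596., 487., 586.]), array([48., 51., 49., 58.])]
(564, 597, 3)
```

View pics/f.png

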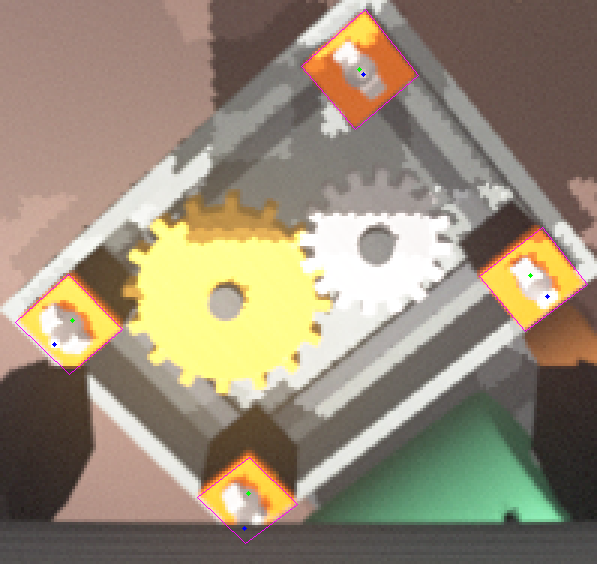

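Request:
{"api": "play_rows", "payload": {"translation": [[0.01,0.03,0],[0.011,0.035,0],[0.011,0.035,0],[0.011,0.035,0],[0.011,0.035,0],[0.011,0.035,0],[0.011,0.035,0],[0.011,0.035,0],[0.011,0.035,0],[0.011,0.035,0],[0.011,0.035,0],[0.0107,0.0346,0],[0,0,0],[0,0,0],[0,0,0],[0,0,0],[0,0,0],[0,0,0],[0,0,0],[0,0,0]], "delta_rot": [[0,0,0],[0,0,0],[0,0,0],[0,0,0],[0,0,0],[0,0,0],[0,0,0],[0,0,0],[0,0,0],[0,0,0],[0,0,0],[0,0,0],[0,0,9.7],[0,0,9.7],[0,0,9.7],[0,0,9.7],[0,0,9.7],[0,0,9.8],[0,0,0],[0,0,0]], "grip": [1,1,1,1,1,1,1,1,1,1,1,1,1,1,1,1,1,1,1,1]}}

```text
clock: 7.7
tool_pos: [0.558, 0.2059, 0.2074]
eef_rot: [0.63, 0.777, 0.001, -0.0]
contact_force: [1.1, -0.1, -0.5]
opening: 1.0
finger_force: 0.0
```

```bash
cat > cov.py <<'E'
from fitc import *
def covfit(im,C,v,z=None,win=.014):
    h=cv2.cvtColor(im,cv2.COLOR_BGR2HSV);m=(abs(h[...,0].astype(int)-28)<8)&(h[...,1]>120)&(h[...,2]>60)
    v=np.array(v,float)
    for _ in range(4):
        b=[];ok=[]
        for k,p in enumerate(pts3(v,DOT)):
            a=np.linspace(0,6.28,24);ring=p+win*np.c_[np.cos(a),np.sin(a),0*a]
            q=np.zeros(m.shape,np.uint8);cv2.fillPoly(q,[proj(C,ring).round().astype(np.int32)],1)
            kk=(m&(q>0)).astype(np.uint8)
            if kk.sum()<6: continue
            l=cv2.convexHull(cv2.findNonZero(kk));M=cv2.moments(l)
            if M["m00"]<4: continue
            b.append([M["m10"]/M["m00"],M["m01"]/M["m00"]]);ok.append(k)
        f=lambda x:np.r_[(proj(C,pts3(x,DOT[ok]))-b).ravel(),(x[2]-v[2])*1e4 if z is not None else 0]
        s=least_squares(f,v);v=s.x
    return v.round(4),f(v)[:-1].round(1).tolist(),ok
E
python3 - <<'E'
from cov import *
s=r.get_state();T=R.from_quat(s["eef_rot"]);print(s["tool_pos"].round(4),T.as_matrix()[:,1].round(3),s["q"].round(2))
C=cal("wrist");im=r.snapshot("wrist")
print(covfit(im,C,[.5587,.2065,0,.204],z=1))
print(covfit(im,C,[.5587,.2065,0,.204]))
cv2.imwrite("pics/g.png",im)
E
```

```text
[0.558  0.2059 0.2074] [0.978 0.207 0.001] [-0.5   0.78  0.12  1.76 -0.14  0.62 -0.09]
(array([ 0.5603,  0.2071, -0.    ,  0.2063]), [-0.2, -0.2, 0.3, -0.3, 0.0, 0.2, -0.2, 0.4], [0, 1, 2, 3])
(array([ 0.5604,  0.2067, -0.0018,  0.2063]), [0.1, -0.0, 0.1, -0.1, -0.2, -0.0, 0.0, 0.1], [0, 1, 2, 3])
```

Request:
{"api": "play_rows", "payload": {"translation": [[0.0007,0.0025,0.02],[0,0,0.03],[0,0,0.03],[0,0,0.028],[0,0,0.018],[0,0,0.007],[0,0,0],[0,0,0],[0,0,0],[0,0,0],[0,0,0],[0,0,0],[0,0,0]], "delta_rot": [[0,0,0],[0,0,0],[0,0,0],[0,0,0],[0,0,0],[0,0,0],[0,0,0],[0,0,0],[0,0,0],[0,0,0],[0,0,0],[0,0,0],[0,0,0]], "grip": [1,1,1,1,1,1,1,-1,-1,-1,-1,-1,-1], "squeeze": 45}}

```text
clock: 9.38
tool_pos: [0.5603, 0.2065, 0.0737]
eef_rot: [0.631, 0.776, 0.0, -0.0]
contact_force: [-0.7, 0.2, -0.1]
opening: 0.34
finger_force: 0.0
```

Request:
{"api": "play_rows", "payload": {"translation": [[0,0,0],[0,0,0],[0,0,0],[0,0,0],[0,0,-0.005],[0,0,-0.015],[0,0,-0.03],[0,0,-0.04],[0,0,-0.04],[0,0,-0.02],[0,0,0]], "delta_rot": [[0,0,0],[0,0,0],[0,0,0],[0,0,0],[0,0,0],[0,0,0],[0,0,0],[0,0,0],[0,0,0],[0,0,0],[0,0,0]], "grip": [-1,-1,-1,-1,-1,-1,-1,-1,-1,-1,-1]}}

```text
clock: 10.75
tool_pos: [0.5613, 0.2067, 0.2261]
eef_rot: [0.631, 0.776, 0.002, 0.001]
contact_force: [0.9, -0.6, -2.6]
opening: 0.155
finger_force: 45.0
```

```bash
python3 - <<'E'
from cov import *
s=r.get_state();T=R.from_quat(s["eef_rot"]);p=s["tool_pos"];print(p.round(4),T.as_matrix()[:,1].round(4),s["contact_force"].round(1),s["opening"],s["finger_force"])
C=cal("wrist");im=r.snapshot("wrist");z=p[2]-.0737
v=[p[0],p[1]+.0006,z,.206]
for zz in(1,None):
    a=covfit(im,C,v,z=zz);print(a)
yt=T.as_matrix()[:,1];print("yaw tool",np.arctan2(yt[1],yt[0]),"cover in tool",T.inv().apply(np.r_[a[0][:2],z]-p).round(4))
S=cal("side");print(covfit(r.snapshot("side"),S,v,z=1))
cv2.imwrite("pics/g.png",im)
# move to above case, level with cover
t=.367-(.2063); print("world shift",(np.array([.5508,-.2356])-a[0][:2]).round(4),"turn deg",np.degrees(.367-a[0][3]))
E
```

```text
[0.5613 0.2067 0.2261] [0.9792 0.2029 0.0046] [ 0.9 -0.6 -2.6] 0.1552721822961192 44.99865076504648
(array([0.5628, 0.2079, 0.1524, 0.2021]), [-0.2, 0.0, 0.2, 0.0], [0, 1])
(array([0.5628, 0.2078, 0.152 , 0.2021]), [-0.0, 0.0, 0.0, 0.0], [0, 1])
yaw tool 0.20427988665289967 cover in tool [0.0007 0.0014 0.0737]
(array([0.5576, 0.2021, 0.1524, 0.2058]), [-0.3, -0.1, 0.2, -0.1, 0.1, 0.1], [0, 2, 3])
world shift [-0.012  -0.4434] turn deg 9.448074041707274
```

View pics/g.png

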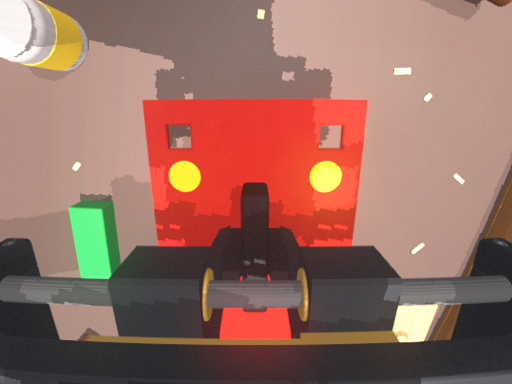

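Request:
{"api": "play_rows", "payload": {"translation": [[-0.015,-0.0036,0],[-0.0309,-0.0072,0],[-0.0309,-0.0072,0],[-0.0309,-0.0072,0],[-0.0309,-0.0072,0],[-0.0309,-0.0072,0],[-0.0309,-0.0072,0],[-0.0309,-0.0072,0],[-0.0309,-0.0072,0],[-0.0309,-0.0072,0],[-0.0309,-0.0072,0],[-0.0309,-0.0072,0],[-0.0309,-0.0072,0],[-0.0309,-0.0072,0],[-0.0158,-0.0034,0],[0,0,0],[0,0,0],[0,0,0],[0,0,0]], "delta_rot": [[0,0,0],[0,0,0],[0,0,0],[0,0,0],[0,0,0],[0,0,0],[0,0,0],[0,0,0],[0,0,0],[0,0,0],[0,0,0],[0,0,0],[0,0,0],[0,0,0],[0,0,0],[0,0,-4.7],[0,0,-4.6],[0,0,0],[0,0,0]], "grip": [-1,-1,-1,-1,-1,-1,-1,-1,-1,-1,-1,-1,-1,-1,-1,-1,-1,-1,-1]}}

```text
clock: 13.22
tool_pos: [0.5494, -0.2372, 0.2234]
eef_rot: [0.567, 0.824, 0.0, -0.0]
contact_force: [0.6, -0.5, -2.2]
opening: 0.156
finger_force: 45.0
```

```bash
cat > st.py <<'E'
from cov import *
def st(goal=None):
    s=r.get_state();M=R.from_quat(s["eef_rot"]).as_matrix();p=s["tool_pos"]
    print(s["clock"],p.round(4),"yaw",np.arctan2(M[1,1],M[0,1]).round(4),"tilt",M[2,:2].round(4),"F",np.round(s["contact_force"],1),"M",np.round(s["moment"],2),s["opening"])
    if goal is not None: print("to goal in tool axes",((np.r_[goal,p[2]]-p)@M).round(4))
    return p,M
E
python3 - <<'E'
from st import *
p,M=st([.5507,-.2374])
S=cal("side");z=p[2]-.0737;c=p+M@[.0007,0,.0737]
im=r.snapshot("side");a=covfit(im,S,[c[0]-.0036,c[1]-.0044,z,.367],z=1);print(a,"side bias",a[0][:2]-c[:2])
C=cal("scene");im=r.snapshot("scene");a=covfit(im,C,[c[0],c[1],z,.367],z=1);print(a,"scene bias",a[0][:2]-c[:2])
E
```

```text
13.225 [ 0.5494 -0.2372  0.2234] yaw 0.3658 tilt [ 0.0008 -0.0005] F [ 0.6 -0.5 -2.2] M [-0.1   0.05 -0.  ] 0.1560178821833211
to goal in tool axes [-0.0007  0.0011 -0.    ]
(array([ 0.5476, -0.2384,  0.1497,  0.3707]), [-0.1, -0.1, -0.0, 0.1, 0.1, -0.0], [0, 2, 3]) side bias [-0.00150887 -0.00192391]
(array([ 0.551 , -0.2346,  0.1497,  0.367 ]), [-0.0, -0.0], [1]) scene bias [0.00189113 0.00187609]
```

Request:
{"api": "play_rows", "payload": {"translation": [[-0.0005,0.0008,0.02],[0,0,0.03],[0,0,0.02],[0,0,0.008],[0,0,0],[0,0,0]], "delta_rot": [[0,0,0],[0,0,0],[0,0,0],[0,0,0],[0,0,0],[0,0,0]], "grip": [-1,-1,-1,-1,-1,-1]}}

```text
clock: 14.08
tool_pos: [0.5512, -0.2378, 0.1465]
eef_rot: [0.566, 0.824, 0.0, 0.001]
contact_force: [0.1, 0.5, -2.3]
opening: 0.152
finger_force: 45.0
```

```bash
python3 - <<'E'
from st import *
p,M=st([.5507,-.2374])
C=cal("wrist");im=r.snapshot("wrist");np.save("w3.npy",im)
z=p[2]-.0737;c=p+M@[.0007,0,.0737]
a=covfit(im,C,[c[0],c[1],z,.366],z=1);print(a,"cover-in-wrist bias in tool",((np.r_[a[0][:2],z]-c)@M).round(4))
v=a[0];H=np.array([[-42,60,5],[42,60,5],[42,-60,5],[-42,-60,5]])/1e3
q=proj(C,pts3(v,H));print(q.round(0))
out=[]
for k in (0,1):
    u=q[k].astype(int);out.append(cv2.resize(im[u[1]-30:u[1]+30,u[0]-30:u[0]+30],None,fx=6,fy=6,interpolation=cv2.INTER_CUBIC))
cv2.imwrite("pics/h.png",np.hstack(out))
E
```

```text
14.075 [ 0.5512 -0.2378  0.1465] yaw 0.3667 tilt [-0.0011  0.0013] F [ 0.1  0.5 -2.3] M [-0.04  0.03 -0.01] 0.15205856726003192
to goal in tool axes [ 0.0006 -0.0003 -0.    ]
(array([ 0.5522, -0.2368,  0.0728,  0.3654]), [-0.0, 0.0, 0.0, 0.0], [0, 1]) cover-in-wrist bias in tool [-0.      0.0012  0.    ]
[[178. 136.]
 [332. 137.]
 [316. 317.]
 [193. 317.]]
```

View pics/h.png

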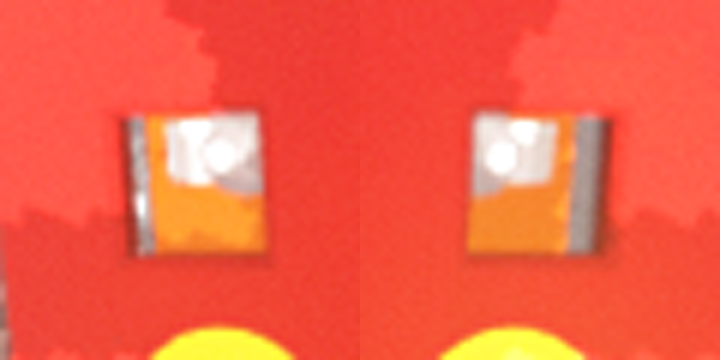

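```bash
python3 - <<'E'
from st import *
p,M=st()
C=cal("wrist");im=np.load("w3.npy");z=p[2]-.0737;c=p+M@[.0007,0,.0737]
v=covfit(im,C,[c[0],c[1],z,.366],z=1)[0]
H=np.array([[-42,60,5],[42,60,5],[42,-60,5],[-42,-60,5]])/1e3
q=proj(C,pts3(v,H)).astype(int)
for k,sp in((0,(218,155)),(1,(140,155))):
    uv=q[k]-30+(np.array(sp)+.5)/6-.5
    for dz in (.064,):
        w=onz(C,uv,dz)[0]; loc=(w-[v[0],v[1],0])@M
        print(k,uv.round(1),"pred tip px",proj(C,pts3(np.r_[v[:2],0,v[3]],np.r_[H[k,:2],dz][None])).round(1),"err tool xy mm",
          (((w-pts3(np.r_[v[:2],0,v[3]],np.r_[H[k,:2],dz][None])[0])@M)*1e3).round(2))
E
```

```text
14.125 [ 0.5512 -0.2378  0.1466] yaw 0.3667 tilt [-0.0012  0.0014] F [ 0.5 -0.4 -2.9] M [-0.09  0.02 -0.04] 0.157979732716663
0 [182.9 131.4] pred tip px [[183.8 134.2]] err tool xy mm [ 1.62 -0.43 -0.  ]
1 [323.9 131.4] pred tip px [[325.5 134.4]] err tool xy mm [ 1.72 -1.06 -0.  ]
```

Request:
{"api": "play_rows", "payload": {"translation": [[0.0016,-0.0008,0],[0,0,0.004],[0,0,0.004],[0,0,0.003],[0,0,0.002],[0,0,0]], "delta_rot": [[0,0,0],[0,0,0],[0,0,0],[0,0,0],[0,0,0],[0,0,0]], "grip": [-1,-1,-1,-1,-1,-1]}}

```text
clock: 14.88
tool_pos: [0.5492, -0.2364, 0.1324]
eef_rot: [0.566, 0.824, -0.0, -0.0]
contact_force: [0.4, -1.1, -3.0]
opening: 0.157
finger_force: 45.0
```

```bash
python3 - <<'E'
from st import *
p,M=st()
E
```

```text
14.875 [ 0.5492 -0.2364  0.1324] yaw 0.3668 tilt [ 0.0003 -0.0002] F [ 0.4 -1.1 -3. ] M [-0.05  0.03  0.02] 0.15703007304959238
```

Request:
{"api": "play_rows", "payload": {"translation": [[0,0,0.001],[0,0,0.001],[0,0,0.001],[0,0,0.001],[0,0,0]], "delta_rot": [[0,0,0],[0,0,0],[0,0,0],[0,0,0],[0,0,0]], "grip": [-1,-1,-1,-1,-1]}}

```text
clock: 15.5
tool_pos: [0.5496, -0.2363, 0.1287]
eef_rot: [0.566, 0.824, 0.0, 0.0]
contact_force: [-0.5, -0.5, -2.3]
opening: 0.155
finger_force: 45.0
```

```bash
python3 - <<'E'
from st import *
p,M=st()
E
```

```text
15.5 [ 0.5496 -0.2363  0.1287] yaw 0.3669 tilt [-0.0002  0.0007] F [-0.5 -0.5 -2.3] M [ 0.02 -0.11 -0.02] 0.15503968491526565
```

Request:
{"api": "play_rows", "payload": {"translation": [[0,0,0.001],[0,0,0.0005],[0,0,0]], "delta_rot": [[0,0,0],[0,0,0],[0,0,0]], "grip": [-1,-1,-1]}}

```text
clock: 15.88
tool_pos: [0.5498, -0.2364, 0.1279]
eef_rot: [0.566, 0.824, 0.0, 0.001]
contact_force: [0.1, 0.7, 5.4]
opening: 0.156
finger_force: 45.0
```

Request:
{"api": "play_rows", "payload": {"translation": [[0,0,0.0005],[0,0,0.0005],[0,0,0]], "delta_rot": [[0,0,0],[0,0,0],[0,0,0]], "grip": [-1,-1,-1]}}

```text
clock: 16.25
tool_pos: [0.5498, -0.2365, 0.1273]
eef_rot: [0.566, 0.824, 0.0, 0.001]
contact_force: [-0.6, 1.4, 9.5]
opening: 0.156
finger_force: 45.0
```

Request:
{"api": "play_rows", "payload": {"translation": [[0,0,0.0007],[0,0,0]], "delta_rot": [[0,0,0],[0,0,0]], "grip": [-1,-1]}}

```text
clock: 16.5
tool_pos: [0.5499, -0.2366, 0.1269]
eef_rot: [0.566, 0.824, 0.0, 0.001]
contact_force: [-1.5, 2.0, 9.8]
opening: 0.151
finger_force: 45.0
```

Request:
{"api": "play_rows", "payload": {"translation": [[0,0,0.0007],[0,0,0]], "delta_rot": [[0,0,0],[0,0,0]], "grip": [-1,-1]}}

```text
clock: 16.75
tool_pos: [0.55, -0.2367, 0.1265]
eef_rot: [0.566, 0.824, 0.0, 0.001]
contact_force: [-1.4, 1.2, 14.2]
opening: 0.158
finger_force: 45.0
```

Request:
{"api": "play_rows", "payload": {"translation": [[0,0,0.0007],[0,0,0]], "delta_rot": [[0,0,0],[0,0,0]], "grip": [-1,-1]}}

```text
clock: 17.0
tool_pos: [0.5501, -0.2368, 0.1261]
eef_rot: [0.566, 0.824, 0.0, 0.001]
contact_force: [-1.4, 1.3, 14.8]
opening: 0.154
finger_force: 45.0
```

Request:
{"api": "play_rows", "payload": {"translation": [[0,0,0.0007],[0,0,0]], "delta_rot": [[0,0,0],[0,0,0]], "grip": [-1,-1]}}

```text
clock: 17.25
tool_pos: [0.5501, -0.2369, 0.1256]
eef_rot: [0.566, 0.824, 0.0, 0.001]
contact_force: [-1.2, 2.6, 16.4]
opening: 0.152
finger_force: 45.0
```

Request:
{"api": "play_rows", "payload": {"translation": [[0,0,0.0007],[0,0,0]], "delta_rot": [[0,0,0],[0,0,0]], "grip": [-1,-1]}}

```text
clock: 17.5
tool_pos: [0.5502, -0.2369, 0.1252]
eef_rot: [0.566, 0.824, 0.0, 0.002]
contact_force: [-2.7, 1.9, 19.1]
opening: 0.152
finger_force: 45.0
```

Request:
{"api": "play_rows", "payload": {"translation": [[0,0,0.0007],[0,0,0]], "delta_rot": [[0,0,0],[0,0,0]], "grip": [-1,-1]}}

```text
clock: 17.75
tool_pos: [0.5503, -0.2369, 0.125]
eef_rot: [0.566, 0.824, 0.0, 0.002]
contact_force: [-2.4, 1.9, 23.1]
opening: 0.153
finger_force: 45.0
```

Request:
{"api": "play_rows", "payload": {"translation": [[0,0,0.0004],[0,0,0]], "delta_rot": [[0,0,0],[0,0,0]], "grip": [-1,-1]}}

```text
clock: 18.0
tool_pos: [0.5504, -0.2369, 0.1249]
eef_rot: [0.566, 0.824, 0.0, 0.002]
contact_force: [-3.1, 2.8, 24.3]
opening: 0.154
finger_force: 45.0
```

Request:
{"api": "play_rows", "payload": {"translation": [[0,0,-0.001],[0,0,-0.0005],[0,0,0],[0,0,0],[0,0,0],[0,0,-0.005],[0,0,-0.015],[0,0,-0.02],[0,0,0],[0,0,0]], "delta_rot": [[0,0,0],[0,0,0],[0,0,0],[0,0,0],[0,0,0],[0,0,0],[0,0,0],[0,0,0],[0,0,0],[0,0,0]], "grip": [-1,-1,-0.2,-0.2,-0.2,-0.2,-0.2,-0.2,-1,-1]}}

```text
clock: 19.25
tool_pos: [0.5493, -0.2362, 0.163]
eef_rot: [0.566, 0.824, 0.0, -0.0]
contact_force: [-0.6, 0.8, -0.4]
opening: 0.198
finger_force: 0.0
```

```bash
python3 - <<'E'
from st import *
p,M=st()
C=cal("wrist");im=r.snapshot("wrist");np.save("w4.npy",im)
a=covfit(im,C,[.550,-.236,.052,.366]);print(a)
a=covfit(im,C,[.550,-.236,.0525,.366],z=1);print(a,"cover in tool (wrist, bias y .0012)",((np.r_[a[0][:2],.0525]-p)@M).round(4))
cv2.imwrite("pics/i.png",im)
E
```

```text
19.25 [ 0.5493 -0.2362  0.163 ] yaw 0.367 tilt [0.0002 0.0002] F [-0.6  0.8 -0.4] M [-0.08  0.03 -0.03] 0.19767357215127523
(array([ 0.5511, -0.2358,  0.054 ,  0.3655]), [0.0, 0.0, 0.0, 0.0], [0, 1])
(array([ 0.5512, -0.2361,  0.0525,  0.3655]), [0.5, -0.0, -0.5, -0.0], [0, 1]) cover in tool (wrist, bias y .0012) [-0.0006  0.0018  0.1105]
```

View pics/i.png

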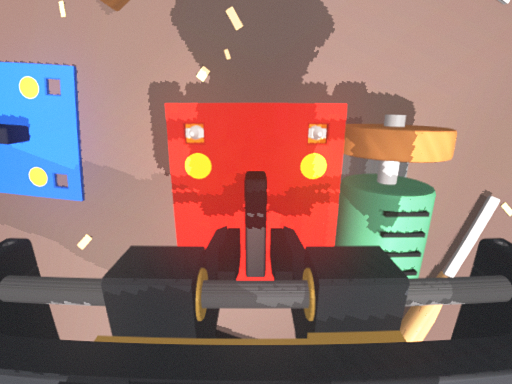

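Request:
{"api": "play_rows", "payload": {"translation": [[0.019,-0.02,0],[0.019,-0.02,0],[0,0,0.02],[0,0,0.015],[0,0,0.002],[0,0,0]], "delta_rot": [[0,0,0],[0,0,0],[0,0,0],[0,0,0],[0,0,0],[0,0,0]], "grip": [-1,-1,-1,-1,-1,-1]}}

```text
clock: 20.05
tool_pos: [0.4986, -0.2154, 0.1259]
eef_rot: [0.566, 0.824, 0.0, -0.0]
contact_force: [0.1, 0.4, 0.0]
opening: 0.005
finger_force: 0.0
```

Request:
{"api": "play_rows", "payload": {"translation": [[0,0,0.001],[0,0,0.001],[0,0,0.001],[0,0,0.001],[0,0,0]], "delta_rot": [[0,0,0],[0,0,0],[0,0,0],[0,0,0],[0,0,0]], "grip": [-1,-1,-1,-1,-1]}}

```text
clock: 20.68
tool_pos: [0.4984, -0.2153, 0.1224]
eef_rot: [0.566, 0.824, 0.0, 0.0]
contact_force: [-0.2, 0.7, 4.4]
opening: 0.003
finger_force: 2.1
```

Request:
{"api": "play_rows", "payload": {"translation": [[0,0,0.0008],[0,0,0.0007],[0,0,0]], "delta_rot": [[0,0,0],[0,0,0],[0,0,0]], "grip": [-1,-1,-1]}}

```text
clock: 21.05
tool_pos: [0.4984, -0.2153, 0.1215]
eef_rot: [0.566, 0.824, 0.0, 0.0]
contact_force: [-1.8, 0.2, 10.6]
opening: 0.005
finger_force: 5.1
```

Request:
{"api": "play_rows", "payload": {"translation": [[0,0,0.0008],[0,0,0.0007],[0,0,0]], "delta_rot": [[0,0,0],[0,0,0],[0,0,0]], "grip": [-1,-1,-1]}}

```text
clock: 21.42
tool_pos: [0.4985, -0.2153, 0.1196]
eef_rot: [0.566, 0.824, 0.0, 0.0]
contact_force: [-0.6, 0.7, 9.2]
opening: 0.004
finger_force: 4.0
```

Request:
{"api": "play_rows", "payload": {"translation": [[0,0,0.0008],[0,0,0],[0,0,-0.015],[0,0,-0.03],[0,0,0]], "delta_rot": [[0,0,0],[0,0,0],[0,0,0],[0,0,0],[0,0,0]], "grip": [-1,-1,-1,-1,-1]}}

```text
clock: 22.05
tool_pos: [0.4994, -0.2158, 0.1652]
eef_rot: [0.566, 0.824, 0.001, 0.002]
contact_force: [0.0, 0.2, -1.1]
opening: 0.005
finger_force: 0.0
```

Request:
{"api": "play_rows", "payload": {"translation": [[-0.019,0.02,0],[-0.019,0.02,0],[-0.019,0.02,0],[-0.019,0.02,0],[0,0,0.02],[0,0,0.018],[0,0,0.003],[0,0,0]], "delta_rot": [[0,0,0],[0,0,0],[0,0,0],[0,0,0],[0,0,0],[0,0,0],[0,0,0],[0,0,0]], "grip": [-1,-1,-1,-1,-1,-1,-1,-1]}}

```text
clock: 23.05
tool_pos: [0.599, -0.2571, 0.1215]
eef_rot: [0.566, 0.824, -0.0, -0.001]
contact_force: [-0.8, 0.0, 0.2]
opening: 0.003
finger_force: 0.0
```

Request:
{"api": "play_rows", "payload": {"translation": [[0,0,0.0008],[0,0,0.0007],[0,0,0]], "delta_rot": [[0,0,0],[0,0,0],[0,0,0]], "grip": [-1,-1,-1]}}

```text
clock: 23.42
tool_pos: [0.6003, -0.2576, 0.121]
eef_rot: [0.566, 0.824, 0.0, 0.0]
contact_force: [0.1, -0.3, -0.7]
opening: 0.002
finger_force: 0.0
```

Request:
{"api": "play_rows", "payload": {"translation": [[0,0,0.0008],[0,0,0.0007],[0,0,0]], "delta_rot": [[0,0,0],[0,0,0],[0,0,0]], "grip": [-1,-1,-1]}}

```text
clock: 23.8
tool_pos: [0.6004, -0.2576, 0.1197]
eef_rot: [0.566, 0.824, 0.0, 0.0]
contact_force: [-0.4, 0.4, 4.6]
opening: 0.004
finger_force: 2.2
```

Request:
{"api": "play_rows", "payload": {"translation": [[0,0,0.0008],[0,0,0.0007],[0,0,0]], "delta_rot": [[0,0,0],[0,0,0],[0,0,0]], "grip": [-1,-1,-1]}}

```text
clock: 24.18
tool_pos: [0.6005, -0.2577, 0.1189]
eef_rot: [0.566, 0.824, 0.0, 0.0]
contact_force: [-1.2, 0.9, 9.2]
opening: 0.007
finger_force: 4.7
```

Request:
{"api": "play_rows", "payload": {"translation": [[0,0,0.0005],[0,0,0.0005],[0,0,0]], "delta_rot": [[0,0,0],[0,0,0],[0,0,0]], "grip": [-1,-1,-1]}}

```text
clock: 24.55
tool_pos: [0.6005, -0.2577, 0.1183]
eef_rot: [0.566, 0.824, 0.0, 0.0]
contact_force: [-2.4, 1.0, 11.7]
opening: 0.004
finger_force: 5.8
```

Request:
{"api": "play_rows", "payload": {"translation": [[0,0,0.0005],[0,0,0.0005],[0,0,0]], "delta_rot": [[0,0,0],[0,0,0],[0,0,0]], "grip": [-1,-1,-1]}}

```text
clock: 24.92
tool_pos: [0.6006, -0.2577, 0.1176]
eef_rot: [0.566, 0.824, 0.0, 0.001]
contact_force: [-2.8, 1.0, 13.9]
opening: 0.007
finger_force: 6.6
```

```bash
python3 - <<'E'
from st import *
p,M=st()
C=cal("wrist");im=r.snapshot("wrist")
S=cal("side");si=r.snapshot("side")
cv2.imwrite("pics/j.png",np.hstack([cv2.resize(si[175:285,250:360],(384,384),interpolation=cv2.INTER_CUBIC),cv2.resize(im[50:330,100:420],(384,384))]))
E
```

```text
24.925 [ 0.6006 -0.2577  0.1176] yaw 0.3666 tilt [-0.0008  0.0009] F [-2.8  1.  13.9] M [ 0.22  0.81 -0.04] 0.00736341789912712
```

View pics/j.png

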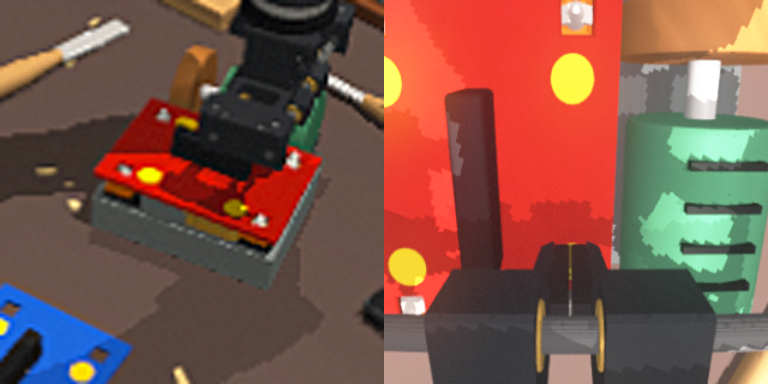

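Request:
{"api": "play_rows", "payload": {"translation": [[0,0,-0.015],[0,0,-0.03],[0.025,0,0],[0.025,0,0],[0.026,0,0],[0,0,0.02],[0,0,0.018],[0,0,0.003],[0,0,0]], "delta_rot": [[0,0,0],[0,0,0],[0,0,0],[0,0,0],[0,0,0],[0,0,0],[0,0,0],[0,0,0],[0,0,0]], "grip": [-1,-1,-1,-1,-1,-1,-1,-1,-1]}}

```text
clock: 26.15
tool_pos: [0.5729, -0.1869, 0.1196]
eef_rot: [0.567, 0.824, -0.0, -0.0]
contact_force: [0.1, 0.5, 0.3]
opening: 0.006
finger_force: 0.0
```

Request:
{"api": "play_rows", "payload": {"translation": [[0,0,0.0008],[0,0,0.0007],[0,0,0]], "delta_rot": [[0,0,0],[0,0,0],[0,0,0]], "grip": [-1,-1,-1]}}

```text
clock: 26.52
tool_pos: [0.5732, -0.1871, 0.119]
eef_rot: [0.566, 0.824, -0.0, 0.001]
contact_force: [-0.6, -0.1, 5.4]
opening: 0.006
finger_force: 2.3
```

Request:
{"api": "play_rows", "payload": {"translation": [[0,0,0.0008],[0,0,0.0007],[0,0,0]], "delta_rot": [[0,0,0],[0,0,0],[0,0,0]], "grip": [-1,-1,-1]}}

```text
clock: 26.9
tool_pos: [0.5732, -0.187, 0.1181]
eef_rot: [0.566, 0.824, 0.0, 0.001]
contact_force: [-2.4, -0.2, 9.9]
opening: 0.006
finger_force: 4.9
```

Request:
{"api": "play_rows", "payload": {"translation": [[0,0,0.0005],[0,0,0.0005],[0,0,0]], "delta_rot": [[0,0,0],[0,0,0],[0,0,0]], "grip": [-1,-1,-1]}}

```text
clock: 27.28
tool_pos: [0.5732, -0.1871, 0.1175]
eef_rot: [0.566, 0.824, 0.0, 0.001]
contact_force: [-3.0, 0.9, 13.3]
opening: 0.007
finger_force: 6.7
```

Now pad 3.

Request:
{"api": "play_rows", "payload": {"translation": [[0,0,-0.015],[0,0,-0.03],[-0.019,-0.02,0],[-0.019,-0.02,0],[-0.019,-0.02,0],[-0.019,-0.02,0],[0,0,0.02],[0,0,0.018],[0,0,0.003],[0,0,0]], "delta_rot": [[0,0,0],[0,0,0],[0,0,0],[0,0,0],[0,0,0],[0,0,0],[0,0,0],[0,0,0],[0,0,0],[0,0,0]], "grip": [-1,-1,-1,-1,-1,-1,-1,-1,-1,-1]}}

```text
clock: 28.52
tool_pos: [0.5258, -0.2855, 0.1196]
eef_rot: [0.566, 0.824, 0.0, -0.0]
contact_force: [0.9, -0.0, 0.6]
opening: 0.002
finger_force: 0.0
```

Request:
{"api": "play_rows", "payload": {"translation": [[0,0,0.0008],[0,0,0.0007],[0,0,0]], "delta_rot": [[0,0,0],[0,0,0],[0,0,0]], "grip": [-1,-1,-1]}}

```text
clock: 28.9
tool_pos: [0.5257, -0.2861, 0.1185]
eef_rot: [0.566, 0.824, 0.0, 0.0]
contact_force: [-0.8, 0.2, 0.6]
opening: 0.005
finger_force: 0.1
```

Request:
{"api": "play_rows", "payload": {"translation": [[0,0,0.0008],[0,0,0.0007],[0,0,0]], "delta_rot": [[0,0,0],[0,0,0],[0,0,0]], "grip": [-1,-1,-1]}}

```text
clock: 29.28
tool_pos: [0.5257, -0.2862, 0.1176]
eef_rot: [0.566, 0.824, 0.0, 0.0]
contact_force: [-1.6, 0.0, 7.1]
opening: 0.004
finger_force: 3.2
```

Request:
{"api": "play_rows", "payload": {"translation": [[0,0,0.0005],[0,0,0.0005],[0,0,0]], "delta_rot": [[0,0,0],[0,0,0],[0,0,0]], "grip": [-1,-1,-1]}}

```text
clock: 29.65
tool_pos: [0.5257, -0.2862, 0.1169]
eef_rot: [0.566, 0.824, 0.0, 0.0]
contact_force: [-2.0, 1.2, 10.3]
opening: 0.006
finger_force: 4.5
```

Request:
{"api": "play_rows", "payload": {"translation": [[0,0,0.0005],[0,0,0.0005],[0,0,0]], "delta_rot": [[0,0,0],[0,0,0],[0,0,0]], "grip": [-1,-1,-1]}}

```text
clock: 30.02
tool_pos: [0.5257, -0.2862, 0.1164]
eef_rot: [0.566, 0.824, 0.0, 0.0]
contact_force: [-3.2, 2.3, 12.6]
opening: 0.004
finger_force: 6.4
```

Request:
{"api": "play_rows", "payload": {"translation": [[0,0,0.0005],[0,0,0.0003],[0,0,0]], "delta_rot": [[0,0,0],[0,0,0],[0,0,0]], "grip": [-1,-1,-1]}}

```text
clock: 30.4
tool_pos: [0.5257, -0.2862, 0.1159]
eef_rot: [0.566, 0.824, 0.0, 0.0]
contact_force: [-3.3, 1.5, 14.3]
opening: 0.007
finger_force: 7.5
```

Request:
{"api": "play_rows", "payload": {"translation": [[0,0,0.0004],[0,0,0.0004],[0,0,0]], "delta_rot": [[0,0,0],[0,0,0],[0,0,0]], "grip": [-1,-1,-1]}}

```text
clock: 30.78
tool_pos: [0.5257, -0.2863, 0.115]
eef_rot: [0.566, 0.824, 0.0, 0.0]
contact_force: [-3.2, 2.2, 14.6]
opening: 0.004
finger_force: 7.2
```

Request:
{"api": "play_rows", "payload": {"translation": [[0,0,0.0004],[0,0,0.0004],[0,0,0]], "delta_rot": [[0,0,0],[0,0,0],[0,0,0]], "grip": [-1,-1,-1]}}

```text
clock: 31.15
tool_pos: [0.5256, -0.2863, 0.1145]
eef_rot: [0.566, 0.824, 0.0, 0.0]
contact_force: [-3.5, 1.5, 16.3]
opening: 0.007
finger_force: 8.5
```

Request:
{"api": "play_rows", "payload": {"translation": [[0,0,0.0003],[0,0,0.0003],[0,0,0]], "delta_rot": [[0,0,0],[0,0,0],[0,0,0]], "grip": [-1,-1,-1]}}

```text
clock: 31.52
tool_pos: [0.5257, -0.2863, 0.1142]
eef_rot: [0.566, 0.824, 0.0, 0.0]
contact_force: [-4.2, 2.3, 19.9]
opening: 0.002
finger_force: 9.6
```

Request:
{"api": "play_rows", "payload": {"translation": [[0,0,0.0003],[0,0,0.0003],[0,0,0]], "delta_rot": [[0,0,0],[0,0,0],[0,0,0]], "grip": [-1,-1,-1]}}

```text
clock: 31.9
tool_pos: [0.5256, -0.2863, 0.114]
eef_rot: [0.566, 0.824, 0.0, 0.0]
contact_force: [-5.4, 2.5, 22.4]
opening: 0.007
finger_force: 11.2
```

Request:
{"api": "play_rows", "payload": {"translation": [[0,0,-0.0005],[0,0,-0.0005],[0,0,0]], "delta_rot": [[0,0,0],[0,0,0],[0,0,0]], "grip": [-1,-1,-1]}}

```text
clock: 32.28
tool_pos: [0.5257, -0.2863, 0.1143]
eef_rot: [0.566, 0.824, 0.0, 0.0]
contact_force: [-4.0, 1.1, 16.4]
opening: 0.006
finger_force: 8.4
```

Request:
{"api": "play_rows", "payload": {"translation": [[0,0,-0.0005],[0,0,-0.0005],[0,0,0]], "delta_rot": [[0,0,0],[0,0,0],[0,0,0]], "grip": [-1,-1,-1]}}

```text
clock: 32.65
tool_pos: [0.5257, -0.2862, 0.1148]
eef_rot: [0.566, 0.824, 0.0, 0.0]
contact_force: [-2.7, 2.4, 13.4]
opening: 0.006
finger_force: 6.5
```

Request:
{"api": "play_rows", "payload": {"translation": [[0,0,-0.0005],[0,0,-0.0005],[0,0,0]], "delta_rot": [[0,0,0],[0,0,0],[0,0,0]], "grip": [-1,-1,-1]}}

```text
clock: 33.02
tool_pos: [0.5257, -0.2862, 0.1153]
eef_rot: [0.566, 0.824, 0.0, 0.0]
contact_force: [-2.1, 1.2, 7.8]
opening: 0.002
finger_force: 4.3
```

Request:
{"api": "play_rows", "payload": {"translation": [[0,0,-0.0005],[0,0,-0.0005],[0,0,0]], "delta_rot": [[0,0,0],[0,0,0],[0,0,0]], "grip": [-1,-1,-1]}}

```text
clock: 33.4
tool_pos: [0.5257, -0.2862, 0.1155]
eef_rot: [0.566, 0.824, 0.0, 0.0]
contact_force: [0.0, 2.5, 5.8]
opening: 0.007
finger_force: 2.9
```

Request:
{"api": "play_rows", "payload": {"translation": [[0,0,-0.015],[0,0,-0.03],[0.019,0.02,0],[0.019,0.02,0],[0.019,0.02,0],[0.019,0.02,0],[0,0,0.02],[0,0,0.018],[0,0,0.003],[0,0,0]], "delta_rot": [[0,0,0],[0,0,0],[0,0,0],[0,0,0],[0,0,0],[0,0,0],[0,0,0],[0,0,0],[0,0,0],[0,0,0]], "grip": [-1,-1,-1,-1,-1,-1,-1,-1,-1,-1]}}

```text
clock: 34.65
tool_pos: [0.5727, -0.1871, 0.1192]
eef_rot: [0.567, 0.824, -0.0, -0.0]
contact_force: [-0.7, 0.4, -0.0]
opening: 0.006
finger_force: 0.0
```

Request:
{"api": "play_rows", "payload": {"translation": [[0,0,0.0008],[0,0,0.0007],[0,0,0]], "delta_rot": [[0,0,0],[0,0,0],[0,0,0]], "grip": [-1,-1,-1]}}

```text
clock: 35.02
tool_pos: [0.5731, -0.1872, 0.1183]
eef_rot: [0.567, 0.824, -0.0, 0.0]
contact_force: [-1.7, -1.5, 4.9]
opening: 0.006
finger_force: 2.3
```

Request:
{"api": "play_rows", "payload": {"translation": [[0,0,0.0008],[0,0,0.0008],[0,0,0]], "delta_rot": [[0,0,0],[0,0,0],[0,0,0]], "grip": [-1,-1,-1]}}

```text
clock: 35.4
tool_pos: [0.5731, -0.1872, 0.117]
eef_rot: [0.566, 0.824, -0.0, 0.001]
contact_force: [-1.3, -0.9, 8.8]
opening: 0.005
finger_force: 4.3
```

Request:
{"api": "play_rows", "payload": {"translation": [[0,0,0.0006],[0,0,0.0006],[0,0,0]], "delta_rot": [[0,0,0],[0,0,0],[0,0,0]], "grip": [-1,-1,-1]}}

```text
clock: 35.78
tool_pos: [0.5731, -0.1871, 0.1162]
eef_rot: [0.566, 0.824, -0.0, 0.001]
contact_force: [-2.6, -0.5, 10.8]
opening: 0.007
finger_force: 5.5
```

Request:
{"api": "play_rows", "payload": {"translation": [[0,0,0.0006],[0,0,0.0004],[0,0,0]], "delta_rot": [[0,0,0],[0,0,0],[0,0,0]], "grip": [-1,-1,-1]}}

```text
clock: 36.15
tool_pos: [0.5732, -0.1871, 0.1154]
eef_rot: [0.566, 0.824, -0.0, 0.001]
contact_force: [-2.7, -1.0, 12.1]
opening: 0.002
finger_force: 6.3
```

Request:
{"api": "play_rows", "payload": {"translation": [[0,0,0.0005],[0,0,0.0005],[0,0,0]], "delta_rot": [[0,0,0],[0,0,0],[0,0,0]], "grip": [-1,-1,-1]}}

```text
clock: 36.52
tool_pos: [0.5731, -0.1871, 0.1145]
eef_rot: [0.566, 0.824, -0.0, 0.001]
contact_force: [-3.5, 0.4, 14.3]
opening: 0.004
finger_force: 7.1
```

Request:
{"api": "play_rows", "payload": {"translation": [[0,0,0.0004],[0,0,0.0004],[0,0,0]], "delta_rot": [[0,0,0],[0,0,0],[0,0,0]], "grip": [-1,-1,-1]}}

```text
clock: 36.9
tool_pos: [0.5731, -0.1871, 0.1141]
eef_rot: [0.566, 0.824, -0.0, 0.001]
contact_force: [-3.7, 0.3, 17.8]
opening: 0.004
finger_force: 8.6
```

Request:
{"api": "play_rows", "payload": {"translation": [[0,0,0.0003],[0,0,0.0003],[0,0,0]], "delta_rot": [[0,0,0],[0,0,0],[0,0,0]], "grip": [-1,-1,-1]}}

```text
clock: 37.28
tool_pos: [0.5731, -0.1871, 0.1138]
eef_rot: [0.566, 0.824, -0.0, 0.001]
contact_force: [-3.6, 0.0, 19.4]
opening: 0.006
finger_force: 9.7
```

Request:
{"api": "play_rows", "payload": {"translation": [[0,0,0.0003],[0,0,0.0002],[0,0,0]], "delta_rot": [[0,0,0],[0,0,0],[0,0,0]], "grip": [-1,-1,-1]}}

```text
clock: 37.65
tool_pos: [0.5731, -0.1871, 0.1136]
eef_rot: [0.566, 0.824, -0.0, 0.001]
contact_force: [-4.9, 0.7, 21.8]
opening: 0.007
finger_force: 10.5
```

Request:
{"api": "play_rows", "payload": {"translation": [[0,0,-0.0015],[0,0,-0.0012],[0,0,0]], "delta_rot": [[0,0,0],[0,0,0],[0,0,0]], "grip": [-1,-1,-1]}}

```text
clock: 38.02
tool_pos: [0.5731, -0.1871, 0.1148]
eef_rot: [0.566, 0.824, -0.0, 0.001]
contact_force: [-1.9, -0.2, 10.3]
opening: 0.004
finger_force: 4.8
```

Request:
{"api": "play_rows", "payload": {"translation": [[0,0,-0.015],[0,0,-0.03],[-0.025,0,0],[-0.025,0,0],[-0.026,0,0],[0,0,0.02],[0,0,0.02],[0,0,0.002],[0,0,0.001],[0,0,0]], "delta_rot": [[0,0,0],[0,0,0],[0,0,0],[0,0,0],[0,0,0],[0,0,0],[0,0,0],[0,0,0],[0,0,0],[0,0,0]], "grip": [-1,-1,-1,-1,-1,-1,-1,-1,-1,-1]}}

```text
clock: 39.28
tool_pos: [0.5993, -0.2554, 0.1149]
eef_rot: [0.566, 0.825, -0.0, -0.002]
contact_force: [-1.7, 0.5, 4.5]
opening: 0.008
finger_force: 2.3
```

Request:
{"api": "play_rows", "payload": {"translation": [[0,0,0.0008],[0,0,0.0007],[0,0,0]], "delta_rot": [[0,0,0],[0,0,0],[0,0,0]], "grip": [-1,-1,-1]}}

```text
clock: 39.65
tool_pos: [0.5993, -0.2555, 0.1146]
eef_rot: [0.566, 0.825, 0.0, -0.002]
contact_force: [-4.5, 1.2, 11.7]
opening: 0.0
finger_force: 6.0
```

Request:
{"api": "play_rows", "payload": {"translation": [[0,0,0.0004],[0,0,0.0004],[0,0,0]], "delta_rot": [[0,0,0],[0,0,0],[0,0,0]], "grip": [-1,-1,-1]}}

```text
clock: 40.02
tool_pos: [0.5993, -0.2555, 0.1143]
eef_rot: [0.566, 0.825, 0.0, -0.002]
contact_force: [-5.2, 1.4, 15.8]
opening: 0.003
finger_force: 7.9
```

Request:
{"api": "play_rows", "payload": {"translation": [[0,0,0.0003],[0,0,0.0003],[0,0,0]], "delta_rot": [[0,0,0],[0,0,0],[0,0,0]], "grip": [-1,-1,-1]}}

```text
clock: 40.4
tool_pos: [0.5993, -0.2555, 0.114]
eef_rot: [0.566, 0.825, 0.0, -0.002]
contact_force: [-5.2, 2.7, 17.7]
opening: -0.001
finger_force: 8.8
```

Request:
{"api": "play_rows", "payload": {"translation": [[0,0,0.0003],[0,0,0.0003],[0,0,0]], "delta_rot": [[0,0,0],[0,0,0],[0,0,0]], "grip": [-1,-1,-1]}}

```text
clock: 40.78
tool_pos: [0.5993, -0.2555, 0.1136]
eef_rot: [0.566, 0.825, 0.0, -0.002]
contact_force: [-6.6, 1.8, 18.7]
opening: -0.002
finger_force: 9.5
```

Request:
{"api": "play_rows", "payload": {"translation": [[0,0,0.0002],[0,0,0],[0,0,-0.002],[0,0,-0.015],[0,0,-0.03],[0,0,0]], "delta_rot": [[0,0,0],[0,0,0],[0,0,0],[0,0,0],[0,0,0],[0,0,0]], "grip": [-1,-1,-1,-1,-1,-1]}}

```text
clock: 41.52
tool_pos: [0.6016, -0.2572, 0.1609]
eef_rot: [0.566, 0.824, 0.001, 0.002]
contact_force: [-0.2, 0.3, -0.4]
opening: 0.003
finger_force: 0.0
```

```bash
python3 - <<'E'
from st import *
p,M=st()
C=.5500,-.2362
for n,a,b in((0,-.04,.038),(2,.04,-.038),(3,-.04,-.038),(1,.04,.038)):
    g=np.array([*C])+a*np.array([.9334,.3588])+b*np.array([-.3588,.9334]); print(n,((np.r_[g,p[2]]-p)@M).round(4))
E
```

```text
41.525 [ 0.6016 -0.2572  0.1609] yaw 0.3676 tilt [-0.0023  0.0033] F [-0.2  0.3 -0.4] M [-0.03  0.05  0.02] 0.0033497029729900327
0 [ 0.0762 -0.0806 -0.0004]
2 [ 0.0001 -0.0006 -0.    ]
3 [ 0.0002 -0.0806 -0.0003]
1 [ 0.0761 -0.0006 -0.0002]
```

Request:
{"api": "play_rows", "payload": {"translation": [[0.019,-0.02,0],[0.019,-0.02,0],[0.019,-0.02,0],[0.019,-0.02,0],[0,0,0.02],[0,0,0],[0,0,0.018],[0,0,0.003],[0,0,0]], "delta_rot": [[0,0,0],[0,0,0],[0,0,0],[0,0,0],[0,0,0],[0,0,0],[0,0,0],[0,0,0],[0,0,0]], "grip": [-1,-1,-1,-1,-1,-1,-1,-1,-1]}}

```text
clock: 42.65
tool_pos: [0.4983, -0.2153, 0.1176]
eef_rot: [0.566, 0.824, -0.0, -0.0]
contact_force: [-0.1, -0.1, 0.2]
opening: 0.006
finger_force: 0.0
```

Request:
{"api": "play_rows", "payload": {"translation": [[0,0,0.0008],[0,0,0.0007],[0,0,0]], "delta_rot": [[0,0,0],[0,0,0],[0,0,0]], "grip": [-1,-1,-1]}}

```text
clock: 43.02
tool_pos: [0.4984, -0.2153, 0.1166]
eef_rot: [0.566, 0.824, 0.0, 0.0]
contact_force: [0.1, 0.3, 0.1]
opening: 0.007
finger_force: 0.0
```

Request:
{"api": "play_rows", "payload": {"translation": [[0,0,0.0008],[0,0,0.0007],[0,0,0]], "delta_rot": [[0,0,0],[0,0,0],[0,0,0]], "grip": [-1,-1,-1]}}

```text
clock: 43.4
tool_pos: [0.4983, -0.2153, 0.1151]
eef_rot: [0.566, 0.824, 0.0, 0.0]
contact_force: [-0.5, -0.1, 0.5]
opening: 0.01
finger_force: 0.6
```

Request:
{"api": "play_rows", "payload": {"translation": [[0,0,0.0006],[0,0,0.0006],[0,0,0]], "delta_rot": [[0,0,0],[0,0,0],[0,0,0]], "grip": [-1,-1,-1]}}

```text
clock: 43.78
tool_pos: [0.4983, -0.2153, 0.1147]
eef_rot: [0.566, 0.824, 0.0, 0.0]
contact_force: [-1.4, 1.1, 10.4]
opening: 0.009
finger_force: 5.0
```

Request:
{"api": "play_rows", "payload": {"translation": [[0,0,0.0005],[0,0,0.0004],[0,0,0]], "delta_rot": [[0,0,0],[0,0,0],[0,0,0]], "grip": [-1,-1,-1]}}

```text
clock: 44.15
tool_pos: [0.4983, -0.2153, 0.1143]
eef_rot: [0.566, 0.824, 0.0, 0.0]
contact_force: [-2.8, 1.4, 15.7]
opening: 0.004
finger_force: 7.6
```

Request:
{"api": "play_rows", "payload": {"translation": [[0,0,0.0003],[0,0,0.0003],[0,0,0]], "delta_rot": [[0,0,0],[0,0,0],[0,0,0]], "grip": [-1,-1,-1]}}

```text
clock: 44.52
tool_pos: [0.4982, -0.2153, 0.1139]
eef_rot: [0.566, 0.824, 0.0, 0.0]
contact_force: [-3.8, 1.4, 17.1]
opening: 0.004
finger_force: 8.6
```

Request:
{"api": "play_rows", "payload": {"translation": [[0,0,0.0003],[0,0,0.0003],[0,0,0]], "delta_rot": [[0,0,0],[0,0,0],[0,0,0]], "grip": [-1,-1,-1]}}

```text
clock: 44.9
tool_pos: [0.4983, -0.2153, 0.1135]
eef_rot: [0.566, 0.824, 0.0, 0.0]
contact_force: [-3.3, 1.9, 18.1]
opening: 0.003
finger_force: 9.3
```

Request:
{"api": "play_rows", "payload": {"translation": [[0,0,0.0003],[0,0,0],[0,0,0]], "delta_rot": [[0,0,0],[0,0,0],[0,0,0]], "grip": [-1,-1,-1]}}

```text
clock: 45.28
tool_pos: [0.4982, -0.2153, 0.1132]
eef_rot: [0.566, 0.824, 0.0, 0.0]
contact_force: [-2.8, 1.9, 19.3]
opening: 0.006
finger_force: 9.6
```

Request:
{"api": "play_rows", "payload": {"translation": [[0,0,0.0003],[0,0,0],[0,0,0]], "delta_rot": [[0,0,0],[0,0,0],[0,0,0]], "grip": [-1,-1,-1]}}

```text
clock: 45.65
tool_pos: [0.4982, -0.2153, 0.1131]
eef_rot: [0.566, 0.824, 0.0, 0.0]
contact_force: [-3.0, 2.4, 21.0]
opening: 0.002
finger_force: 10.4
```

Request:
{"api": "play_rows", "payload": {"translation": [[0,0,0.0003],[0,0,0],[0,0,0]], "delta_rot": [[0,0,0],[0,0,0],[0,0,0]], "grip": [-1,-1,-1]}}

```text
clock: 46.02
tool_pos: [0.4982, -0.2153, 0.113]
eef_rot: [0.566, 0.824, 0.0, 0.0]
contact_force: [-3.7, 2.5, 22.5]
opening: 0.006
finger_force: 11.4
```

Request:
{"api": "play_rows", "payload": {"translation": [[0,0,-0.001],[0,0,-0.0012],[0,0,0]], "delta_rot": [[0,0,0],[0,0,0],[0,0,0]], "grip": [-1,-1,-1]}}

```text
clock: 46.4
tool_pos: [0.4983, -0.2153, 0.1144]
eef_rot: [0.566, 0.824, 0.0, 0.0]
contact_force: [-2.4, 0.5, 15.3]
opening: 0.007
finger_force: 7.2
```

Request:
{"api": "play_rows", "payload": {"translation": [[0,0,-0.0006],[0,0,-0.0006],[0,0,0]], "delta_rot": [[0,0,0],[0,0,0],[0,0,0]], "grip": [-1,-1,-1]}}

```text
clock: 46.78
tool_pos: [0.4983, -0.2153, 0.1148]
eef_rot: [0.566, 0.824, 0.0, 0.0]
contact_force: [-0.7, 0.1, 7.3]
opening: 0.001
finger_force: 3.6
```

Request:
{"api": "play_rows", "payload": {"translation": [[0,0,-0.015],[0,0,-0.03],[-0.025,0,0],[-0.025,0,0],[-0.026,0,0],[0,0,0],[0,0,0.02],[0,0,0.02],[0,0,0.002],[0,0,0.0015],[0,0,0]], "delta_rot": [[0,0,0],[0,0,0],[0,0,0],[0,0,0],[0,0,0],[0,0,0],[0,0,0],[0,0,0],[0,0,0],[0,0,0],[0,0,0]], "grip": [-1,-1,-1,-1,-1,-1,-1,-1,-1,-1,-1]}}

```text
clock: 48.15
tool_pos: [0.5258, -0.2863, 0.1161]
eef_rot: [0.566, 0.824, 0.0, 0.0]
contact_force: [0.7, 0.3, -0.7]
opening: 0.002
finger_force: 0.0
```

Request:
{"api": "play_rows", "payload": {"translation": [[0,0,0.0005],[0,0,0.0005],[0,0,0]], "delta_rot": [[0,0,0],[0,0,0],[0,0,0]], "grip": [-1,-1,-1]}}

```text
clock: 48.52
tool_pos: [0.5257, -0.2864, 0.1151]
eef_rot: [0.566, 0.824, 0.0, 0.0]
contact_force: [-0.4, 0.1, 2.5]
opening: 0.002
finger_force: 1.3
```

Request:
{"api": "play_rows", "payload": {"translation": [[0,0,0.0005],[0,0,0.0005],[0,0,0]], "delta_rot": [[0,0,0],[0,0,0],[0,0,0]], "grip": [-1,-1,-1]}}

```text
clock: 48.9
tool_pos: [0.5257, -0.2864, 0.1147]
eef_rot: [0.566, 0.824, 0.0, 0.0]
contact_force: [-2.3, 1.7, 8.3]
opening: 0.005
finger_force: 4.6
```

Request:
{"api": "play_rows", "payload": {"translation": [[0,0,0.0006],[0,0,0.0006],[0,0,0]], "delta_rot": [[0,0,0],[0,0,0],[0,0,0]], "grip": [-1,-1,-1]}}

```text
clock: 49.28
tool_pos: [0.5257, -0.2864, 0.1143]
eef_rot: [0.566, 0.824, 0.0, 0.0]
contact_force: [-2.7, 1.9, 16.1]
opening: 0.004
finger_force: 7.7
```

Request:
{"api": "play_rows", "payload": {"translation": [[0,0,-0.015],[0,0,-0.03],[0.019,0.02,0],[0.019,0.02,0],[0.019,0.02,0],[0.019,0.02,0],[0,0,0],[0,0,0.02],[0,0,0.02],[0,0,0.0015],[0,0,0]], "delta_rot": [[0,0,0],[0,0,0],[0,0,0],[0,0,0],[0,0,0],[0,0,0],[0,0,0],[0,0,0],[0,0,0],[0,0,0],[0,0,0]], "grip": [-1,-1,-1,-1,-1,-1,-1,-1,-1,-1,-1]}}

```text
clock: 50.65
tool_pos: [0.5724, -0.1874, 0.1156]
eef_rot: [0.567, 0.824, -0.0, -0.0]
contact_force: [0.1, -0.0, -0.3]
opening: 0.005
finger_force: 0.0
```

Request:
{"api": "play_rows", "payload": {"translation": [[0,0,0.0005],[0,0,0.0005],[0,0,0]], "delta_rot": [[0,0,0],[0,0,0],[0,0,0]], "grip": [-1,-1,-1]}}

```text
clock: 51.02
tool_pos: [0.573, -0.1865, 0.1151]
eef_rot: [0.566, 0.824, 0.0, 0.0]
contact_force: [-0.4, 0.2, 0.8]
opening: 0.005
finger_force: 0.4
```

Request:
{"api": "play_rows", "payload": {"translation": [[0,0,0.0006],[0,0,0.0006],[0,0,0]], "delta_rot": [[0,0,0],[0,0,0],[0,0,0]], "grip": [-1,-1,-1]}}

```text
clock: 51.4
tool_pos: [0.573, -0.1865, 0.1148]
eef_rot: [0.566, 0.824, 0.0, 0.0]
contact_force: [-1.9, 0.8, 8.7]
opening: 0.002
finger_force: 4.3
```

Request:
{"api": "play_rows", "payload": {"translation": [[0,0,0.0006],[0,0,0.0004],[0,0,0]], "delta_rot": [[0,0,0],[0,0,0],[0,0,0]], "grip": [-1,-1,-1]}}

```text
clock: 51.78
tool_pos: [0.573, -0.1865, 0.1145]
eef_rot: [0.566, 0.824, 0.0, 0.0]
contact_force: [-2.2, 1.9, 13.6]
opening: 0.006
finger_force: 6.9
```

Request:
{"api": "play_rows", "payload": {"translation": [[0,0,-0.015],[0,0,-0.03],[-0.025,0,0],[-0.025,0,0],[-0.026,0,0],[0,0,0],[0,0,0.02],[0,0,0.02],[0,0,0.0015],[0,0,0]], "delta_rot": [[0,0,0],[0,0,0],[0,0,0],[0,0,0],[0,0,0],[0,0,0],[0,0,0],[0,0,0],[0,0,0],[0,0,0]], "grip": [-1,-1,-1,-1,-1,-1,-1,-1,-1,-1]}}

```text
clock: 53.02
tool_pos: [0.5997, -0.2556, 0.1151]
eef_rot: [0.566, 0.825, 0.0, -0.002]
contact_force: [-1.1, 1.1, 1.0]
opening: 0.005
finger_force: 0.8
```

Request:
{"api": "play_rows", "payload": {"translation": [[0,0,0.0005],[0,0,0.0005],[0,0,0]], "delta_rot": [[0,0,0],[0,0,0],[0,0,0]], "grip": [-1,-1,-1]}}

```text
clock: 53.4
tool_pos: [0.6001, -0.2568, 0.1151]
eef_rot: [0.566, 0.824, 0.0, -0.0]
contact_force: [-0.4, 2.1, 2.8]
opening: 0.004
finger_force: 1.1
```

Request:
{"api": "play_rows", "payload": {"translation": [[0,0,-0.01],[0,0,-0.03],[0,0,-0.04],[0,0,-0.04],[0,0,0],[0,0,0]], "delta_rot": [[0,0,0],[0,0,0],[0,0,0],[0,0,0],[0,0,0],[0,0,0]], "grip": [-1,-1,-1,-1,-1,-1]}}

```text
clock: 54.15
tool_pos: [0.5998, -0.2581, 0.235]
eef_rot: [0.567, 0.824, -0.0, -0.0]
contact_force: [-0.5, -0.5, -0.7]
opening: 0.005
finger_force: 0.0
```

```bash
python3 - <<'E'
from st import *
p,M=st()
C=cal("wrist");im=r.snapshot("wrist");print(covfit(im,C,[.551,-.236,.0455,.366],z=1))
print(r.finish_job())
E
```

```text
54.15 [ 0.5998 -0.2581  0.235 ] yaw 0.3662 tilt [-0.0003 -0.0006] F [-0.5 -0.5 -0.7] M [-0.04  0.    0.01] 0.00459333736894266
(array([ 0.5509, -0.2354,  0.0455,  0.3659]), [-0.0, 0.0, 0.1, -0.2, 0.1, 0.1, -0.2, 0.1], [0, 1, 2, 3])
the job is handed in; nothing more can be done
None
```

The red cover is on the gear case and the job is handed in at about 54 s. A light press found all four press dots at the same height (within about 0.1 mm) and firm, as clicked studs would be. The highest push I read was about 24 N (about 26.5 N on the studs with the cover's weight), and the arm was clear of everything at hand-in. I did not take a final picture of the other tools on the bench.

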